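Sort turned eye balls from flat roundels on the carver's tipping board

TASK

Turn the notched drum one step counter-clockwise (seen from above) so that the empty compartment comes under the tipping board's spout, then raise the board by its bar so that all the balls roll off into that compartment while the flat discs stay on the board. Let the board down again, turn the drum one more step the same way so that the next empty compartment comes under the spout, and have all the discs in that compartment. Leave the board down and the drum resting in its notch, and leave the mallet, the gouge and the jar where they are.

Things in the scene. Friction and masses are not known exactly. Their poses are not given: they have to be found in the camera images.
- station: Fixed sorting station: dark plank base 200 x 620 mm, 15 mm thick, on the bench; origin on the bench under the plank, 10 mm from its middle; its +y runs from the drum towards the board's handle end, z up. It carries the tipping board (hinge along station x at y = -60 mm, z = 145 mm) and the round drum (upright axis at y = -230 mm).
- board (a joint): Tilt of the board, rad: 0 = level on its rests; grows to 0.55 as the handle end is lifted. Falls back to 0 by its own weight (3 to 4 N at the bar). Balls begin to roll at 0.10 to 0.16, discs slide only beyond about 0.45; 0.3 to 0.4 is right. A disc lying in a ball's way may have to be taken off first.
- board_hinge (a point): Middle of the hinge axis, on the board's underside; x along the hinge, +y up the board to the handle end, z out of the board. The plate is 8 mm thick, 250 mm wide, reaches 325 mm in +y, with rims 12 mm high, 6 mm thick; from y = 100 mm to 0 the rims close in to a spout 100 mm wide inside, which ends at y = -80 mm above the drum.
- board_bar (a point): Middle of the steel grip bar at the board's handle end: round, 14 mm thick, 104 mm long along the board's x (its arms 45 mm either side of this point), 380 mm from the hinge in y and 22 mm above it, 55 mm clear of the board's end. Pinch it from above across the bar; it turns in the fingers as the board rises about its hinge.
- drum (a joint): Angle of the drum, rad, growing counter-clockwise seen from above, with stops just below 0 and just above 3.14. A sprung notch holds it at 0 (as found), 1.571 (one step) and 3.142 (two steps) and pulls it in from within about 0.6; turning takes up to about 6 N at a post.
- drum_axis (a point): On the drum's axis, on its inner floor, 35 mm above the bench; x and y lie along the two crossing dividers and turn with the drum. Open wooden tub 240 mm across; outer wall 45 mm high over the floor, 6 mm thick; dividers 60 mm high (100 mm within 55 mm of the axis), 8 mm thick; four compartments. The +x +y one is full of fixed dark ear blanks, under the spout at the start.
- comp_first (a point): Floor of the compartment at +x -y of the drum frame, 65 mm from the axis: empty; comes under the spout after one step (joint 1.571).
- comp_second (a point): Floor of the compartment at -x -y of the drum frame, 65 mm from the axis: empty; comes under the spout after two steps (joint 3.142).
- post0 (a point): Grip point of the upright steel post at the +x end of a divider, 105 mm from the axis: round, 16 mm thick, free from 25 mm below to 15 mm above its point (top 135 mm, divider 95 mm here, outer wall 80 mm above the bench). Any of the four posts turns the drum.
- post1 (a point): Grip point of the upright steel post at the +y end of a divider, 105 mm from the axis: round, 16 mm thick, free from 25 mm below to 15 mm above its point (top 135 mm, divider 95 mm here, outer wall 80 mm above the bench). Any of the four posts turns the drum.
- post2 (a point): Grip point of the upright steel post at the -x end of a divider, 105 mm from the axis: round, 16 mm thick, free from 25 mm below to 15 mm above its point (top 135 mm, divider 95 mm here, outer wall 80 mm above the bench). Any of the four posts turns the drum.
- post3 (a point): Grip point of the upright steel post at the -y end of a divider, 105 mm from the axis: round, 16 mm thick, free from 25 mm below to 15 mm above its point (top 135 mm, divider 95 mm here, outer wall 80 mm above the bench). Any of the four posts turns the drum.
- ball0_center (a point): Centre of a turned wooden ball, 32 mm across, about 20 g; loose on the board at the start (None: not there this time).
- ball1_center (a point): Centre of a turned wooden ball, 32 mm across, about 20 g; loose on the board at the start (None: not there this time).
- ball2_center (a point): Centre of a turned wooden ball, 32 mm across, about 20 g; loose on the board at the start (None: not there this time).
- ball3_center (a point): Centre of a turned wooden ball, 32 mm across, about 20 g; loose on the board at the start (None: not there this time).
- disc0: A flat turned wooden disc, 38 mm across, 12 mm thick, about 25 g; origin at the centre of its underside, z up through it; lying loose on the board at the start (None: not there this time).
- disc1: A flat turned wooden disc, 38 mm across, 12 mm thick, about 25 g; origin at the centre of its underside, z up through it; lying loose on the board at the start (None: not there this time).
- disc2: A flat turned wooden disc, 38 mm across, 12 mm thick, about 25 g; origin at the centre of its underside, z up through it; lying loose on the board at the start (None: not there this time).
- disc3: A flat turned wooden disc, 38 mm across, 12 mm thick, about 25 g; origin at the centre of its underside, z up through it; lying loose on the board at the start (None: not there this time).
- disc4: A flat turned wooden disc, 38 mm across, 12 mm thick, about 25 g; origin at the centre of its underside, z up through it; lying loose on the board at the start (None: not there this time).
- mallet: Bystander: wooden mallet about 240 mm long lying on the bench beyond the station; origin under it.
- gouge: Bystander: carving gouge about 200 mm long with a 24 mm thick handle, lying on the bench beyond the station; origin under it.
- wax_jar: Bystander: amber jar with a brass cap, 64 mm across and 70 mm high, standing on the bench beyond the station; origin under it.

How it is judged (in metres and radians):
On the way, in this order (a step that is already met when the one before it is completed fails the run):
1. the drum is turned one step on (within 0.12 rad of 1.571) (value of joint drum between 1.4508 and 1.6908 rad), for 0.3 s.
2. the board is raised by its bar (over 0.1 rad) with the drum one step on (all of step 1 and value of joint board above 0.1 rad), for 0.1 s.
3. all the balls lie in the first compartment and no disc is there, the drum still one step on (all of step 1 and x of each of ball0_center, ball1_center, ball2_center, ball3_center in the frame of drum_axis above 0 m and y of each of ball0_center, ball1_center, ball2_center, ball3_center in the frame of drum_axis below 0 m and horizontal distance between each of ball0_center, ball1_center, ball2_center, ball3_center and drum_axis below 0.115 m and z of each of ball0_center, ball1_center, ball2_center, ball3_center in the frame of drum_axis below 0.06 m and (x of disc0 in the frame of drum_axis below 0 m or y of disc0 in the frame of drum_axis above 0 m or horizontal distance between disc0 and drum_axis above 0.12 m or z of disc0 in the frame of drum_axis above 0.06 m) and (x of disc1 in the frame of drum_axis below 0 m or y of disc1 in the frame of drum_axis above 0 m or horizontal distance between disc1 and drum_axis above 0.12 m or z of disc1 in the frame of drum_axis above 0.06 m) and (x of disc2 in the frame of drum_axis below 0 m or y of disc2 in the frame of drum_axis above 0 m or horizontal distance between disc2 and drum_axis above 0.12 m or z of disc2 in the frame of drum_axis above 0.06 m) and (x of disc3 in the frame of drum_axis below 0 m or y of disc3 in the frame of drum_axis above 0 m or horizontal distance between disc3 and drum_axis above 0.12 m or z of disc3 in the frame of drum_axis above 0.06 m) and (x of disc4 in the frame of drum_axis below 0 m or y of disc4 in the frame of drum_axis above 0 m or horizontal distance between disc4 and drum_axis above 0.12 m or z of disc4 in the frame of drum_axis above 0.06 m)), for 0.3 s.
4. the drum is turned a second step on (within 0.12 rad of 3.142) (value of joint drum between 3.0216 and 3.2616 rad), for 0.3 s.
At the end, for the whole second after the job is handed in: Every ball lies in the first compartment and every disc in the second (centres inside the quarter, within 115 mm of the axis and less than 60 mm above the floor, the dividers' height), at rest; drum within 0.12 rad of 3.142; board down (below 0.03 rad) (all of step 4 and x of each of ball0_center, ball1_center, ball2_center, ball3_center in the frame of drum_axis above 0 m and y of each of ball0_center, ball1_center, ball2_center, ball3_center, disc0, disc1, disc2, disc3, disc4 in the frame of drum_axis below 0 m and horizontal distance between each of ball0_center, ball1_center, ball2_center, ball3_center, disc0, disc1, disc2, disc3, disc4 and drum_axis below 0.115 m and z of each of ball0_center, ball1_center, ball2_center, ball3_center, disc0, disc1, disc2, disc3, disc4 in the frame of drum_axis below 0.06 m and x of each of disc0, disc1, disc2, disc3, disc4 in the frame of drum_axis below 0 m and value of joint board below 0.03 rad and linear speed of each of disc0, disc1, disc2, disc3, disc4 below 0.05 m/s and linear speed of each of ball0, ball1, ball2, ball3 below 0.08 m/s); the robot touches nothing.
It fails at once if the mallet is moved more than 40 mm (distance of mallet from where it was at the start of the episode above 0.04 m).
It fails at once if the gouge is moved more than 40 mm (distance of gouge from where it was at the start of the episode above 0.04 m).
It fails at once if the wax jar is moved more than 40 mm (distance of wax_jar from where it was at the start of the episode above 0.04 m).
Of ball0, ball1, ball2, ball3 only 2 to 4 are there at a start; the rules pass over those that are not, and their reading is None.
Of disc0, disc1, disc2, disc3, disc4 only 3 to 5 are there at a start; the rules pass over those that are not, and their reading is None.
At some moment in a run one of disc0, disc1, disc2, disc3, disc4 may be knocked a few centimetres aside while the robot is not near it.
Once in a run the grip may slacken for a moment while it holds something.
It also fails if it takes over 210 s, if anything falls off the work surface, if the arm or the gripper's body presses on something with over 40 N, if the wrist force passes 120 N, or if a joint passes its speed limit or range.

ROBOT

A 7-joint arm with a two-finger parallel gripper is mounted at the origin on the work surface. World frame = base frame: x ahead of the robot, y to its left, z up, the work surface at z = 0. Lengths are in mm, angles in rad, forces in N, time in s.
With the tool pointing down it reaches from about 425 to 825 mm from the base axis. Payload 3.6 kg.
Tool frame: the origin (TCP) lies at the very end of the fingers, on their centre line; the grasp point (between the pads) lies behind it (manip.grip_depth is the z of the grasp point in the tool frame, in mm); z points along the fingers, y is the line along which they close (so a half turn about z gives the same grasp; the last joint's range is limited). The gripper opens to 93 mm and grips with 3 to 60 N. Pads are 15 mm wide; open, the fingers measure 128 mm over their backs; the gripper's body (75 mm by 188 mm) begins 65 mm behind the grasp point.
Start: joints at [1.28, 0.615, -0.013, 1.423, 0.008, 1.103, -0.04], TCP at [170.129, -627.31, 218.64] pointing down, gripper open.
Joint ranges: [-3.12, 3.12], [-0.3, 2.06], [-1.34, 1.32], [0.26, 2.42], [-1.36, 4.5], [0.01, 1.98], [-2.84, 2.84]. Speed limits (rad/s): [2.79, 2.79, 3.14, 3.14, 3.14, 3.14, 3.14].

INTERFACE

Orientations are given as a unit quaternion [x, y, z, w].
In Python, from cell import manip gives the robot as it stands.
- The arm moves only by the shell command python3 inch.py 'ROWS' [OPENING] [FORCE]. ROWS is a JSON list of rows, 1 to 10 of them, each of 4 numbers: dx, dy, dz in units of 25 mm, then a turn about the tool's z in units of 0.25 rad; each row shifts and turns the commanded pose from where the row before left it, along the tool's axes as they then stand; what a row does not reach is not made up. A row lasts 1/12 s, in which the tool goes at most 41.7 mm and 0.125 rad, less where a joint would pass 70% of its speed; a pose out of reach is approached as far as the arm can. OPENING is the finger opening in mm, set as the command begins (- or left out keeps the last). The fingers move at their own pace and stop on an object; FORCE is the grip in N (left out, the last holds). Time passes only in rows, so rows that do not move let the fingers close. It prints the time, the measured TCP pose, the force, the opening and the grip force at its end. Input that does not fit is refused with a message, and nothing moves.
- manip.get_state(): the state, without advancing time (a new reading comes with each control period).
- manip.get_image(name): name is "side" or "top"; returns the picture (480x640x3 uint8, blue, green, red); there is no depth.
- manip.camera_info(name): a dict with "mtx" (3x3 intrinsics, pixels), "view" (4x4, takes a point from world to camera coordinates). Camera axes: x right, y down, z forward; pixel columns grow to the right and rows downward; lengths in mm; the calibration is good to about 2 mm. A picture is of the moment at which its call begins. camera_info takes no time and is no camera call.
- manip.sign_off(): hands the job in; it is judged then, once.
The state is a dict: "t": time; "joint_pos": joint angles; "dq": joint speeds; "joint_torque": joint torques, N m; "tcp_pos": TCP position; "eef_rot": TCP orientation; "ft_force": force on the tool from outside, world axes, zero at the start; "wrist_torque": the same for the moment, N m; "opening": finger opening in mm; "grasp_force": force on a finger pad.
Only numpy, scipy, OpenCV 4.12 (cv2) and the standard library are available. Lean on these libraries where they do the work, as an engineer would, in place of code of your own. Each camera call takes 0.05 s, during which the arm holds its last target. There are 200 camera calls.

## Working session

There is one attempt and no reset: what is moved stays moved. The work goes in short steps, Python scripts to look and compute and a shell command to move; the robot and the scene stay as the last step left them, time stands still between calls to the robot, and variables do not carry over. Pictures are saved under pics/ and viewed, at most 14 in all, crops included, and the job is handed in when it is done.

```bash
ls; mkdir -p pics; python3 - <<'E'
from cell import manip
import cv2
for n in("top","side"):
    cv2.imwrite(f"pics/{n}0.png",manip.get_image(n)); c=manip.camera_info(n); print(n,c["mtx"],c["view"])
print(manip.grip_depth,manip.get_state())
E
```

```text
cell.py
inch.py
pics
top [[607.92272319   0.         313.10160674]
 [  0.         607.92272319 253.74019491]
 [  0.           0.           1.        ]] [[ 1.89246965e-02 -9.99570595e-01  2.23714515e-02 -9.00801275e+00]
 [-9.96426048e-01 -2.06980488e-02 -8.18945728e-02  5.76621981e+02]
 [ 8.23224523e-02 -2.07416671e-02 -9.96389882e-01  1.14831819e+03]
 [ 0.00000000e+00  0.00000000e+00  0.00000000e+00  1.00000000e+00]]
side [[565.34783009   0.         314.51580076]
 [  0.         565.34783009 244.90235254]
 [  0.           0.           1.        ]] [[ 8.60179028e-01 -5.09599352e-01  2.00134776e-02 -5.10055922e+02]
 [-3.73510573e-01 -6.56216850e-01 -6.55644186e-01  3.09279603e+02]
 [ 3.47249034e-01  5.56496133e-01 -7.54804718e-01  9.21998190e+02]
 [ 0.00000000e+00  0.00000000e+00  0.00000000e+00  1.00000000e+00]]
-18.8 {'t': 0.1, 'joint_pos': array([ 1.27950509,  0.61582611, -0.01257989,  1.42472288,  0.00808106,
        1.10341066, -0.04040209]), 'dq': array([ 6.54547532e-05, -2.20533520e-03, -1.52217288e-04, -4.46199273e-03,
       -1.00532908e-03,  1.74089191e-03, -6.81805334e-04]), 'joint_torque': array([ 2.17272420e-03, -4.60042727e+01,  2.10463651e-01, -1.66244280e+01,
       -6.10710285e-02,  1.69135822e-02,  1.10713474e-04]), 'tcp_pos': array([ 169.9207823 , -626.66033448,  217.60000922]), 'eef_rot': array([ 9.91246193e-01,  1.32021373e-01, -1.69320949e-04, -1.14609642e-03]), 'ft_force': array([-0.11964654,  0.21555864, -0.2060011 ]), 'wrist_torque': array([ 0.02701886,  0.04942728, -0.02123915]), 'grasp_force': 0.0, 'opening': 92.79422852464768}
```

View pics/top0.png

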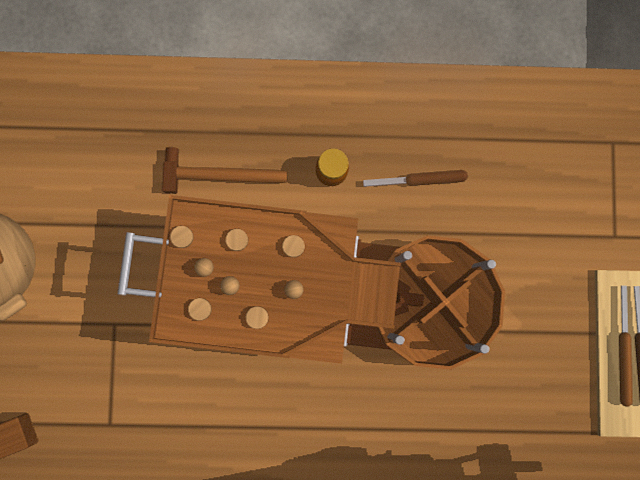

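View pics/side0.png

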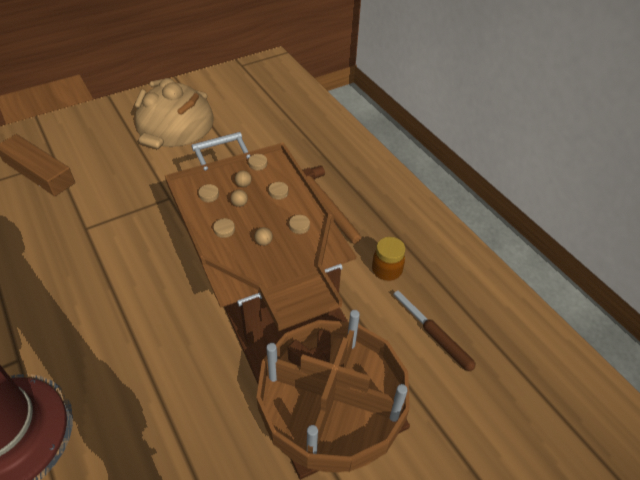

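Top view: 3 balls at (204,267), (230,286), (294,289); 5 discs at (180,237), (236,240), (293,245), (199,309), (257,317). Post tops are at (407,255), (492,264), (399,340), (485,349), and the bar runs from (130,235) to (123,293).

```bash
cat > h.py <<'E'
from cell import manip
import numpy as np, cv2
from scipy.spatial.transform import Rotation as R
def bp(name,px,z):
    c=manip.camera_info(name);V=c["view"]
    d=V[:3,:3].T@np.linalg.solve(c["mtx"],[*px,1.]);o=-V[:3,:3].T@V[:3,3]
    return o+d*(z-o[2])/d[2]
def proj(name,p):
    c=manip.camera_info(name);q=c["mtx"]@(c["view"][:3,:3]@np.asarray(p)+c["view"][:3,3]);return q[:2]/q[2]
def delta(p,yaw=None):
    """tool-frame shift to bring the TCP to p"""
    s=manip.get_state();r=R.from_quat(s["eef_rot"])
    return np.round(r.inv().apply(np.array(p)-s["tcp_pos"]),1)
E
python3 - <<'E'
from h import *
np.set_printoptions(precision=1,suppress=True)
P=[bp("top",p,135) for p in[(407,255),(492,264),(399,340),(485,349)]]
S=[bp("side",p,135) for p in[(354,313),(400,388),(271,347),(312,430)]]
for a,b in zip(P,S):print(a,b)
c=np.mean(P,0)
print("axis",c,[np.hypot(*(p-c)[:2]) for p in P],[np.arctan2(*(p-c)[1::-1]) for p in P])
b=[bp("top",p,167) for p in[(131,235),(124,293)]];m=(b[0]+b[1])/2
bs=[bp("side",p,167) for p in[(242,136),(196,148)]]
print("bar",b,m,bs,np.mean(bs,0))
# station frame: bar y=320, drum y=-230
v=(m-c)[:2];print(np.hypot(*v));yv=v/np.hypot(*v);xv=np.array([yv[1],-yv[0]])
print("yaw of y",np.arctan2(yv[1],yv[0]))
h=c[:2]+170*yv; print("hinge",h)
for n,L,z in[("ball",[(204,267),(230,286),(294,289)],169),("disc",[(180,237),(236,240),(293,245),(199,309),(257,317)],165)]:
    for p in L:
        w=bp("top",p,z)[:2]-h;print(n,w@xv,w@yv,w+h)
s=manip.get_state();print(R.from_quat(s["eef_rot"]).as_matrix())
E
```

```text
[ 568.7 -159.6  135. ] [ 571.  -159.2  135. ]
[ 556.  -309.3  135. ] [ 556.9 -305.8  135. ]
[ 420.9 -146.7  135. ] [ 423.1 -147.9  135. ]
[ 408.1 -296.3  135. ] [ 410.6 -295.5  135. ]
axis [ 488.4 -228.   135. ] [np.float64(105.43719163480803), np.float64(105.72456906130974), np.float64(105.67880868618039), np.float64(105.46559282968332)] [np.float64(0.7052040289992526), np.float64(-0.8776369927767872), np.float64(2.263681770335685), np.float64(-2.4368258253670887)]
bar [array([590.1, 312.8, 167. ]), array([492.5, 320.2, 167. ])] [541.3 316.5 167. ] [array([597.2, 309.6, 167. ]), array([499.1, 320.1, 167. ])] [548.1 314.9 167. ]
547.004677881527
yaw of y 1.4739314862614197
hinge [504.9 -58.8]
ball 9.665510447300164 249.03494733827608 [538.6 188.2]
ball -16.882815343285532 201.7780907999473 [507.6 143.7]
ball -9.425080081905172 94.70969701749677 [504.6  36.4]
disc 55.47081570432182 296.4308890243361 [588.7 230.9]
disc 61.542042895935005 202.0345260203769 [585.6 136.4]
disc 64.44949331312105 105.23787261891121 [579.2  39.7]
disc -61.02202740486756 248.80599207756487 [468.2 194.8]
disc -63.09517131759217 150.82078077365685 [456.6  97.4]
[[ 1.   0.3 -0. ]
 [ 0.3 -1.   0. ]
 [-0.  -0.  -1. ]]
```

The fit matches the given sizes: posts sit at radius 105.5, bar to drum axis is 547 against 550, and the ball lanes (|x|<33) are clear of the discs (|x|>42). I'll use the far-side post at (409,-296), which sweeps well away from the spout.

Careful with the scale: shifts go in units of 25 mm and turns go in units of 0.25 rad. That gives: -0.11 rad is -0.44.

```bash
python3 inch.py '[[0,0,0,-0.44],[0,0,0,-0.44],[0,0,0,-0.44],[0,0,0,-0.44],[0,0,0,0]]' 60 20; python3 - <<'E'
from h import *
print(delta([409.3,-296,200]),R.from_quat(manip.get_state()["eef_rot"]).as_matrix().round(3))
E
```

```text
t: 0.52
tcp_pos: [169.8, -626.9, 218.0]
eef_rot: [0.938, 0.346, 0.0, -0.001]
ft_force: [0.4, 0.3, -0.2]
opening: 64.5
grasp_force: 0.0
[397.  -96.2  18.4] [[ 0.761  0.649 -0.   ]
 [ 0.649 -0.761  0.002]
 [ 0.001 -0.001 -1.   ]]
```

```bash
python3 inch.py '[[1.588,-0.384,0.072,0],[1.588,-0.384,0.072,0],[1.588,-0.384,0.072,0],[1.588,-0.384,0.072,0],[1.588,-0.384,0.072,0],[1.588,-0.384,0.072,0],[1.588,-0.384,0.072,0],[1.588,-0.384,0.072,0],[1.588,-0.384,0.072,0],[1.588,-0.384,0.072,0]]'; python3 inch.py '[[0,0,0,0],[0,0,0,0],[0,0,0,0]]'; python3 - <<'E'
from h import *
print(delta([409.3,-296,103]))
cv2.imwrite("pics/a.png",cv2.resize(manip.get_image("top")[200:420,340:640],None,fx=2.5,fy=2.5))
E
```

```text
t: 1.35
tcp_pos: [411.0, -295.2, 200.6]
eef_rot: [0.939, 0.343, 0.0, -0.0]
ft_force: [0.1, -0.4, -0.9]
opening: 60.1
grasp_force: 0.0
t: 1.6
tcp_pos: [409.9, -297.4, 200.5]
eef_rot: [0.939, 0.344, -0.0, 0.0]
ft_force: [0.1, -0.2, 0.3]
opening: 60.0
grasp_force: 0.0
[ 0.5 -1.4 97.5]
```

Converted, 25 mm is 1, 20 mm is 0.8.

```bash
python3 inch.py '[[0,0,0.8,0],[0,0,1,0],[0,0,1,0],[0,0,0.8,0],[0,0,0.28,0],[0,0,0,0],[0,0,0,0]]'; python3 inch.py '[[0,0,0,0],[0,0,0,0],[0,0,0,0],[0,0,0,0],[0,0,0,0],[0,0,0,0]]' 5 20
```

```text
t: 2.23
tcp_pos: [410.0, -298.2, 104.0]
eef_rot: [0.939, 0.344, -0.0, 0.0]
ft_force: [0.6, 0.2, 0.3]
opening: 60.3
grasp_force: 0.0
t: 2.73
tcp_pos: [410.5, -297.0, 104.0]
eef_rot: [0.939, 0.345, 0.0, 0.0]
ft_force: [-0.7, -0.8, -0.3]
opening: 25.1
grasp_force: 0.0
```

```bash
python3 inch.py '[[0,0,0,0],[0,0,0,0],[0,0,0,0],[0,0,0,0],[0,0,0,0],[0,0,0,0]]'; python3 inch.py '[[0.012,0.22,0,-0.21],[0.0232,0.44,0,-0.42],[0.0232,0.44,0,-0.42],[0.0232,0.44,0,-0.42],[0.0232,0.44,0,-0.42],[0.0232,0.44,0,-0.42],[0.0232,0.44,0,-0.42],[0.0232,0.44,0,-0.42]]'
```

```text
t: 3.23
tcp_pos: [410.2, -296.8, 103.7]
eef_rot: [0.939, 0.345, -0.0, -0.0]
ft_force: [-0.9, -0.2, 1.2]
opening: 15.7
grasp_force: 20.0
t: 3.9
tcp_pos: [482.3, -333.2, 103.7]
eef_rot: [0.733, 0.68, 0.0, -0.001]
ft_force: [-0.3, 1.7, 1.6]
opening: 15.7
grasp_force: 20.0
```

```bash
python3 inch.py '[[0.0232,0.44,0,-0.42],[0.0232,0.44,0,-0.42],[0.0232,0.44,0,-0.42],[0.0232,0.44,0,-0.42],[0.0232,0.44,0,-0.42],[0.0232,0.44,0,-0.42],[0.0232,0.44,0,-0.42],[0.012,0.2,0,-0.192],[0,0,0,0],[0,0,0,0]]'; python3 inch.py '[[0,0,0,0],[0,0,0,0],[0,0,0,0],[0,0,0,0],[0,0,0,0],[0,0,0,0]]' 50; python3 -c "
from h import *
p=manip.get_state()['tcp_pos'];print(np.arctan2(p[1]+228,p[0]-489.5)+2.437)"
```

```text
t: 4.73
tcp_pos: [559.1, -309.0, 103.7]
eef_rot: [0.421, 0.907, 0.0, 0.001]
ft_force: [1.5, -0.5, 0.6]
opening: 15.6
grasp_force: 20.0
t: 5.23
tcp_pos: [558.0, -308.8, 103.6]
eef_rot: [0.42, 0.908, -0.0, -0.0]
ft_force: [0.2, -0.4, -0.2]
opening: 48.5
grasp_force: 0.0
1.569424744148601
```

```bash
python3 inch.py '[[0,0,-1.4,0],[0,0,-1.6,0],[0,0,-1.6,0],[0,0,-1.6,-0.44],[0,0,0,-0.44],[0,0,0,-0.44],[0,0,0,-0.44],[0,0,0,-0.44],[0,0,0,-0.44],[0,0,0,-0.44]]'; python3 - <<'E'
from h import *
print(delta([543,316,260]))
im=manip.get_image("top");cv2.imwrite("pics/b.png",cv2.resize(im[200:400,60:360],None,fx=2.6,fy=2.6))
im=manip.get_image("side");cv2.imwrite("pics/c.png",cv2.resize(im[110:370,150:450],None,fx=2.3,fy=2.3))
E
```

```text
t: 6.07
tcp_pos: [558.0, -308.8, 258.7]
eef_rot: [0.046, 0.999, -0.0, -0.0]
ft_force: [-0.2, 0.1, -0.5]
opening: 50.2
grasp_force: 0.0
[ 71.7 620.8  -1.5]
```

View pics/b.png

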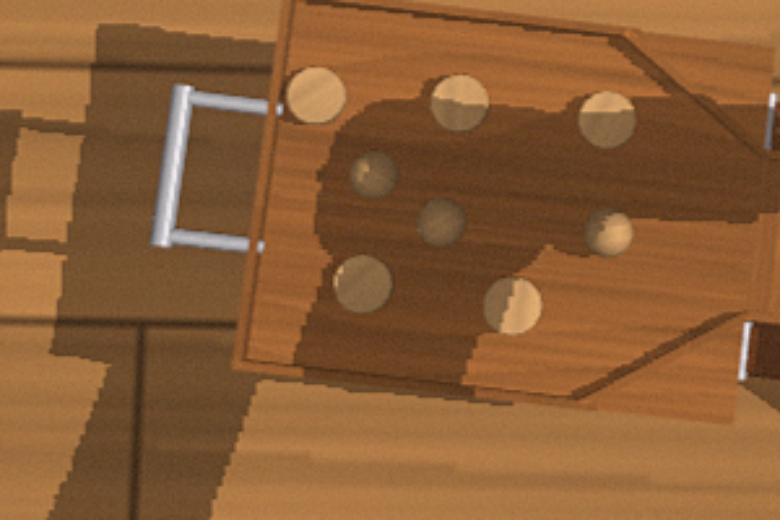

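View pics/c.png

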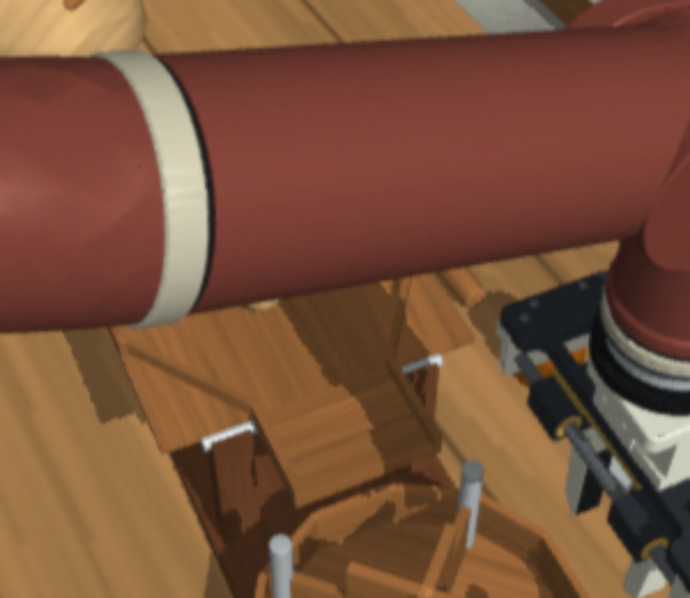

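All eight pieces are unmoved in the crop, and the bar's middle is at (126,264) in the full picture, as before. Moving to the bar.

Converted, 38.8 mm is 1.552, 4.4 mm is 0.176.

```bash
python3 inch.py '[[0.176,1.552,0,0],[0.176,1.552,0,0],[0.176,1.552,0,0],[0.176,1.552,0,0],[0.176,1.552,0,0],[0.176,1.552,0,0],[0.176,1.552,0,0],[0.176,1.552,0,0]]' ; python3 inch.py '[[0.176,1.552,0,0],[0.176,1.552,0,0],[0.176,1.552,0,0],[0.176,1.552,0,0],[0.176,1.552,0,0],[0.176,1.552,0,0],[0.176,1.552,0,0],[0.176,1.552,0,0],[0,0,0,0],[0,0,0,0]]'; python3 -c "
from h import *
print(delta([543,316,149]))"
```

```text
t: 6.83
tcp_pos: [552.6, 5.4, 258.9]
eef_rot: [0.05, 0.999, -0.0, 0.0]
ft_force: [0.5, -0.5, 0.0]
opening: 50.2
grasp_force: 0.0
t: 7.67
tcp_pos: [545.9, 319.4, 258.7]
eef_rot: [0.046, 0.999, 0.001, -0.0]
ft_force: [0.2, -0.8, -0.8]
opening: 50.1
grasp_force: 0.0
[  2.5  -3.8 109.7]
```

```bash
python3 inch.py '[[0.08,-0.14,1.2,0],[0,0,1.2,0],[0,0,1.2,0],[0,0,0.76,0],[0,0,0,0]]'; python3 inch.py '[[0,0,0,0],[0,0,0,0],[0,0,0,0],[0,0,0,0],[0,0,0,0],[0,0,0,0],[0,0,0,0],[0,0,0,0],[0,0,0,0],[0,0,0,0]]' 5 25; python3 - <<'E'
from h import *
im=manip.get_image("top");cv2.imwrite("pics/d.png",cv2.resize(im[200:380,60:520],None,fx=1.7,fy=1.7))
th=np.array([.05,.1,.15,.2,.25,.3,.35,.4,.5,.55])
print(np.c_[th,380*np.cos(th)-22*np.sin(th)-380,380*np.sin(th)+22*np.cos(th)-22].round(1))
E
```

```text
t: 8.08
tcp_pos: [544.6, 307.5, 144.9]
eef_rot: [0.05, 0.999, -0.004, -0.003]
ft_force: [-0.1, 0.8, -0.9]
opening: 49.7
grasp_force: 0.0
t: 8.92
tcp_pos: [547.1, 320.5, 152.2]
eef_rot: [0.047, 0.999, 0.008, 0.003]
ft_force: [4.1, 9.7, -3.2]
opening: 13.4
grasp_force: 25.0
[[ 0.000e+00 -1.600e+00  1.900e+01]
 [ 1.000e-01 -4.100e+00  3.780e+01]
 [ 2.000e-01 -7.600e+00  5.650e+01]
 [ 2.000e-01 -1.190e+01  7.510e+01]
 [ 2.000e-01 -1.730e+01  9.330e+01]
 [ 3.000e-01 -2.350e+01  1.113e+02]
 [ 4.000e-01 -3.060e+01  1.290e+02]
 [ 4.000e-01 -3.860e+01  1.462e+02]
 [ 5.000e-01 -5.710e+01  1.795e+02]
 [ 6.000e-01 -6.750e+01  1.954e+02]]
```

View pics/d.png

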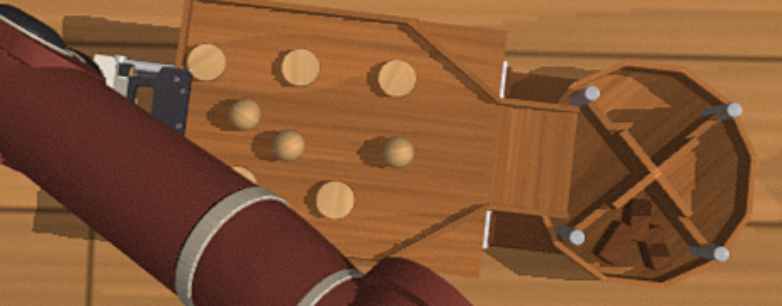

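The picture shows the drum one step on, with the ear blanks now at the lower side. The bar is gripped, and all balls and discs are in place (one disc is partly hidden by the arm). Raising gently.

Converted, -7 mm is -0.28, 2 mm is 0.08.

```bash
python3 inch.py '[[0,0.08,-0.24,0],[0,0.04,-0.28,0],[0,0.02,-0.28,0],[0,0,-0.28,0],[0,-0.02,-0.28,0],[0,-0.04,-0.28,0],[0,-0.052,-0.24,0],[0,-0.052,-0.24,0],[0,-0.06,-0.24,0],[0,-0.06,-0.24,0]]'; python3 inch.py '[[0,-0.08,-0.28,0],[0,-0.08,-0.28,0],[0,-0.084,-0.28,0],[0,-0.084,-0.28,0],[0,-0.088,-0.28,0],[0,-0.088,-0.24,0],[0,-0.08,-0.24,0],[0,0,0,0],[0,0,0,0]]'; python3 - <<'E'
from h import *
im=manip.get_image("top");cv2.imwrite("pics/e.png",cv2.resize(im[200:380,60:520],None,fx=1.7,fy=1.7))
E
```

```text
t: 9.8
tcp_pos: [546.1, 311.3, 216.2]
eef_rot: [0.048, 0.999, 0.003, 0.002]
ft_force: [3.9, 5.7, -3.4]
opening: 13.2
grasp_force: 25.0
t: 10.55
tcp_pos: [544.7, 297.4, 263.8]
eef_rot: [0.048, 0.999, 0.004, 0.002]
ft_force: [2.7, 6.0, -1.4]
opening: 13.2
grasp_force: 25.0
```

```bash
python3 inch.py '[[0,0,0,0],[0,0,0,0],[0,0,0,0],[0,0,0,0],[0,0,0,0],[0,0,0,0],[0,0,0,0],[0,0,0,0],[0,0,0,0],[0,0,0,0]]'; python3 - <<'E'
from h import *
im=manip.get_image("top");cv2.imwrite("pics/e.png",cv2.resize(im[200:380,60:520],None,fx=1.7,fy=1.7))
E
```

```text
t: 11.43
tcp_pos: [544.7, 297.5, 263.5]
eef_rot: [0.048, 0.999, 0.004, 0.002]
ft_force: [3.9, 6.0, -2.1]
opening: 13.3
grasp_force: 25.0
```

View pics/e.png

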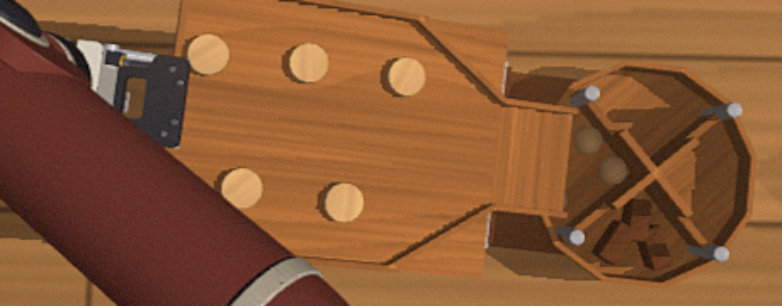

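Two balls are visible in the compartment and all five discs are still on the board; the third ball is probably under the spout. Lowering the board, then checking.

```bash
python3 inch.py '[[0,0.08,0.28,0],[0,0.088,0.4,0],[0,0.12,0.48,0],[0,0.12,0.48,0],[0,0.1,0.48,0],[0,0.08,0.48,0],[0,0.06,0.48,0],[0,0.04,0.48,0],[0,0.02,0.4,0],[0,0,0.32,0]]'; python3 inch.py '[[0,-0.04,0.2,0],[0,0,0.12,0],[0,0,0.08,0],[0,0,0,0],[0,0,0,0]]'; python3 -c "
from h import *
cv2.imwrite('pics/f.png',manip.get_image('side'))"
```

```text
t: 12.32
tcp_pos: [547.0, 320.1, 157.0]
eef_rot: [0.047, 0.999, 0.008, 0.003]
ft_force: [4.5, 13.1, -2.2]
opening: 13.2
grasp_force: 25.0
t: 12.73
tcp_pos: [547.1, 320.6, 151.4]
eef_rot: [0.047, 0.999, 0.009, 0.004]
ft_force: [1.2, 9.4, 9.8]
opening: 13.0
grasp_force: 25.0
```

View pics/f.png

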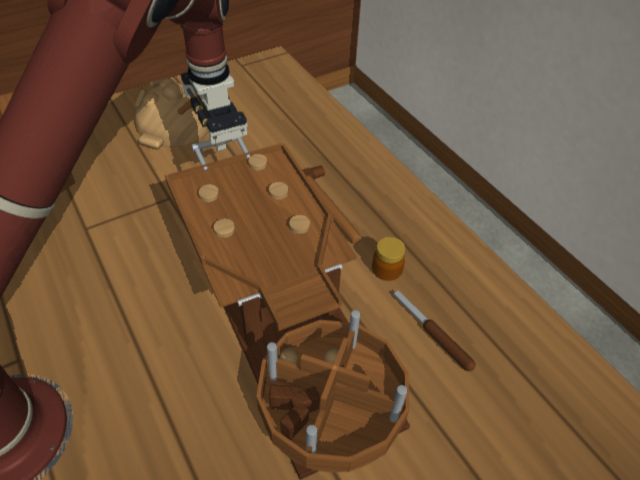

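The board is down with five discs on it and no balls. Balls show at about (290,354) and (332,356); enlarging to check for the third.

```bash
python3 inch.py '[[0,0,0,0],[0,0,0,0],[0,0,0,0],[0,0,0,0],[0,0,-1.2,0],[0,0,-1.6,0],[0,0,-1.6,0]]' 50; python3 -c "
from h import *
cv2.imwrite('pics/g.png',np.hstack([cv2.convertScaleAbs(cv2.resize(manip.get_image('side')[300:480,240:420],None,fx=2.2,fy=2.2),alpha=1.8),cv2.convertScaleAbs(cv2.resize(manip.get_image('top')[220:400,350:530],None,fx=2.2,fy=2.2),alpha=1.8)]))
print(delta([410,-296.5,262]))"
```

```text
t: 13.37
tcp_pos: [544.4, 307.8, 253.8]
eef_rot: [0.049, 0.999, -0.004, -0.003]
ft_force: [0.4, 1.3, -0.1]
opening: 49.3
grasp_force: 0.0
[  76.7 -619.2   -4.5]
```

View pics/g.png

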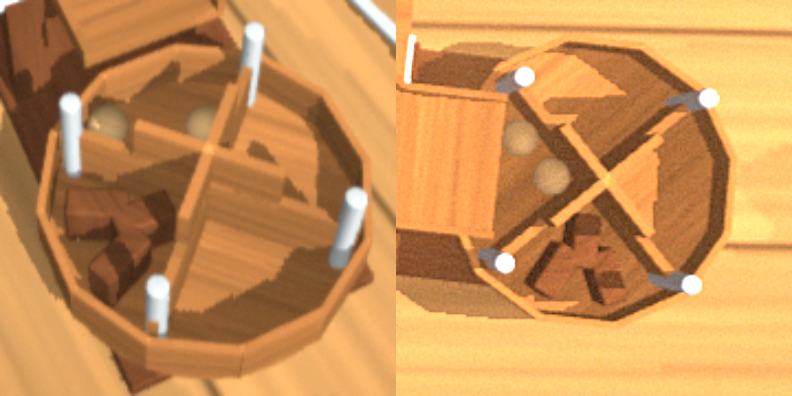

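```bash
python3 - <<'E'
from h import *
for n,p in(("top",(406.4,282.7)),("top",(420,300.5)),("side",(289,355.5)),("side",(333,356.4))):
    w=bp(n,p,51); print(n,w.round(),proj("side",w).round(),proj("top",w).round())
E
```

```text
top [ 523. -174.   51.] [332. 358.] [406. 283.]
top [ 490. -199.   51.] [323. 379.] [420. 300.]
side [ 463. -132.   51.] [289. 355.] [384. 315.]
side [ 527. -172.   51.] [333. 356.] [405. 281.]
```

Three distinct balls are confirmed: (523,-174), (490,-199) and (463,-132), all in the first compartment. Now the second drum step.

Converted, -4 mm is -0.16, 0.12 rad is 0.48.

```bash
python3 inch.py '[[0,0,-0.16,0.48],[0,0,0,0.48],[0,0,0,0.48],[0,0,0,0.48],[0,0,0,0.48],[0,0,0,0.48],[0,0,0,0.48],[0,0,0,0.48],[0,0,0,0.48],[0,0,0,0.48]]';  python3 inch.py '[[0,0,0,0.48],[0,0,0,0.48],[0,0,0,0.48],[0,0,0,0.48],[0,0,0,0.48],[0,0,0,0.48],[0,0,0,0.48],[0,0,0,0.48],[0,0,0,0.48],[0,0,0,0.24]]' 60; python3 -c "
from h import *
print(delta([410,-296.5,262]));print(R.from_quat(manip.get_state()['eef_rot']).as_matrix().round(3))"
```

```text
t: 14.3
tcp_pos: [544.7, 308.5, 257.2]
eef_rot: [0.607, 0.795, -0.003, 0.0]
ft_force: [0.6, 0.5, -0.3]
opening: 50.2
grasp_force: 0.0
t: 15.13
tcp_pos: [544.5, 308.7, 257.3]
eef_rot: [0.94, 0.342, -0.003, 0.002]
ft_force: [0.3, 0.3, -0.4]
opening: 60.0
grasp_force: 0.0
[-492.1  377.1   -1.4]
[[ 0.766  0.643 -0.004]
 [ 0.643 -0.766 -0.005]
 [-0.006  0.001 -1.   ]]
```

```bash
python3 inch.py '[[-1.156,0.888,0,0],[-1.156,0.888,0,0],[-1.156,0.888,0,0],[-1.156,0.888,0,0],[-1.156,0.888,0,0],[-1.156,0.888,0,0],[-1.156,0.888,0,0],[-1.156,0.888,0,0],[-1.156,0.888,0,0]]';  python3 inch.py '[[-1.156,0.888,0,0],[-1.156,0.888,0,0],[-1.156,0.888,0,0],[-1.156,0.888,0,0],[-1.156,0.888,0,0],[-1.156,0.888,0,0],[-1.156,0.888,0,0],[-1.156,0.888,0,0],[0,0,0,0],[0,0,0,0]]'; python3 -c "
from h import *
print(delta([410,-296.8,104]))"
```

```text
t: 15.88
tcp_pos: [474.1, -12.7, 257.8]
eef_rot: [0.939, 0.344, -0.003, -0.0]
ft_force: [1.6, -0.2, 0.2]
opening: 59.8
grasp_force: 0.0
t: 16.72
tcp_pos: [412.5, -297.1, 257.4]
eef_rot: [0.94, 0.342, -0.002, -0.001]
ft_force: [0.3, 0.5, 0.0]
opening: 59.7
grasp_force: 0.0
[ -1.3  -1.2 153.5]
```

```bash
python3 inch.py '[[-0.052,-0.048,1.2,0],[0,0,1.4,0],[0,0,1.4,0],[0,0,1.2,0],[0,0,0.8,0],[0,0,0.12,0],[0,0,0,0]]';  python3 inch.py '[[0,0,0,0],[0,0,0,0],[0,0,0,0],[0,0,0,0],[0,0,0,0],[0,0,0,0],[0,0,0,0],[0,0,0,0],[0,0,0,0],[0,0,0,0]]' 5 20
```

```text
t: 17.3
tcp_pos: [413.1, -292.6, 104.5]
eef_rot: [0.938, 0.346, -0.001, -0.002]
ft_force: [-0.3, -0.6, 0.5]
opening: 59.8
grasp_force: 0.0
t: 18.13
tcp_pos: [413.9, -294.5, 105.8]
eef_rot: [0.938, 0.345, -0.0, -0.0]
ft_force: [-1.5, 1.3, 3.1]
opening: 15.5
grasp_force: 20.0
```

Converted, 10.7 mm is 0.428, 5.4 mm is 0.216, -0.105 rad is -0.42.

```bash
python3 inch.py '[[0.012,0.216,0,-0.21],[0.0228,0.428,0,-0.42],[0.0228,0.428,0,-0.42],[0.0228,0.428,0,-0.42],[0.0228,0.428,0,-0.42],[0.0228,0.428,0,-0.42],[0.0228,0.428,0,-0.42],[0.0228,0.428,0,-0.42]]'; python3 inch.py '[[0.0228,0.428,0,-0.42],[0.0228,0.428,0,-0.42],[0.0228,0.428,0,-0.42],[0.0228,0.428,0,-0.42],[0.0228,0.428,0,-0.42],[0.0228,0.428,0,-0.42],[0.0228,0.428,0,-0.42],[0.012,0.2,0,-0.192],[0,0,0,0],[0,0,0,0]]'; python3 inch.py '[[0,0,0,0],[0,0,0,0],[0,0,0,0],[0,0,0,0],[0,0,-1.2,0],[0,0,-1.6,0],[0,0,-1.6,0],[0,0,-1.6,0]]' 50
```

```text
t: 18.8
tcp_pos: [484.3, -329.0, 105.8]
eef_rot: [0.733, 0.681, 0.0, -0.001]
ft_force: [-0.4, 2.9, 2.4]
opening: 15.8
grasp_force: 20.0
t: 19.63
tcp_pos: [557.7, -304.3, 105.9]
eef_rot: [0.42, 0.908, 0.001, -0.001]
ft_force: [-2.9, 3.8, 5.2]
opening: 15.4
grasp_force: 20.0
t: 20.3
tcp_pos: [557.8, -306.1, 257.1]
eef_rot: [0.42, 0.908, 0.0, -0.0]
ft_force: [0.4, -0.7, -0.8]
opening: 49.7
grasp_force: 0.0
```

Converted, -0.11 rad is -0.44.

```bash
python3 inch.py '[[0,0,0,-0.44],[0,0,0,-0.44],[0,0,0,-0.44],[0,0,0,-0.44],[0,0,0,-0.44],[0,0,0,-0.44],[0,0,0,-0.44]]'; python3 - <<'E'
from h import *
im=manip.get_image("top");cv2.imwrite("pics/i.png",cv2.resize(im[200:380,60:520],None,fx=1.7,fy=1.7))
print(delta([545,319,260]))
E
```

```text
t: 20.88
tcp_pos: [558.1, -306.3, 255.5]
eef_rot: [0.046, 0.999, -0.0, 0.0]
ft_force: [-0.4, -1.0, -0.6]
opening: 50.2
grasp_force: 0.0
[ 68.1 622.   -4.8]
```

View pics/i.png

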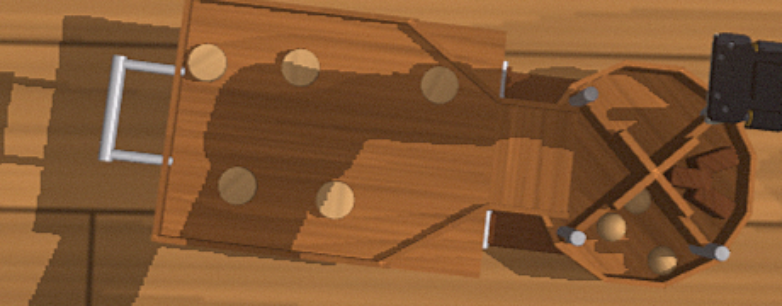

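The drum is two steps on and the balls went with it (lower quarter). Disc 2 has been knocked towards the funnel wall, now at (318,250). Sliding discs would jam at the funnel walls, so I'll carry each one to the second compartment.

```bash
cat >> h.py <<'E'
H=np.array([505.5,-58.8]);Y=np.array([np.cos(1.474),np.sin(1.474)]);X=np.array([Y[1],-Y[0]])
D=[np.r_[bp("top",p,165)[:2]+[1,0],156.] for p in [(181.2,236.5),(236.5,239.4),(318.2,250),(199.4,308.8),(257,317.6)]]
DROP=np.r_[[489.5,-228]+63*Y,112.]
E
python3 inch.py '[[0,0,0,0.48],[0,0,0,0.48],[0,0,0,0.48],[0,0,0,0.48],[0,0,0,0.496],[0,0,0,0],[0,0,0,0]]' 62 10
python3 - <<'E'
from h import *
for d in D: w=d[:2]-H; print(d.round(),(w@X).round(),(w@Y).round())
w=D[2][:2]-H; n=np.array([100,-69])/121.5
print("gap centre-wall",(np.array([50,0])-[w@X,w@Y])@n, DROP)
print(delta(np.r_[D[2][:2],200]))
E
```

```text
t: 21.52
tcp_pos: [558.2, -305.9, 255.7]
eef_rot: [0.342, 0.94, -0.0, 0.0]
ft_force: [-0.3, -0.6, -0.3]
opening: 62.0
grasp_force: 0.0
[591. 229. 156.] 57.0 295.0
[588. 136. 156.] 63.0 201.0
[573.  -3. 156.] 61.0 62.0
[470. 194. 156.] -60.0 248.0
[457.  97. 156.] -64.0 151.0
gap centre-wall 25.780789913234123 [ 495.58865022 -165.29490979  112.        ]
[183.7 241.2  55.5]
```

```bash
python3 inch.py '[[0.92,1.204,0,0],[0.92,1.204,0,0],[0.92,1.204,0,0],[0.92,1.204,0,0],[0.92,1.204,0,0],[0.92,1.204,0,0],[0.92,1.204,0,0],[0.92,1.204,0,0],[0,0,0,0],[0,0,0,0]]'; python3 -c "
from h import *
print(delta(D[2]))"
```

```text
t: 22.35
tcp_pos: [572.4, 0.5, 256.1]
eef_rot: [0.339, 0.941, 0.001, 0.0]
ft_force: [-0.1, -0.7, 0.9]
opening: 61.9
grasp_force: 0.0
[ -2.4  -2.9 100.1]
```

```bash
python3 inch.py '[[-0.096,-0.116,1,0],[0,0,1.2,0],[0,0,1,0],[0,0,0.56,0],[0,0,0.24,0],[0,0,0,0],[0,0,0,0]]'; python3 inch.py '[[0,0,0,0],[0,0,0,0],[0,0,0,0],[0,0,0,0],[0,0,0,0],[0,0,0,0],[0,0,0,0],[0,0,0,0]]' 30 10;python3 inch.py '[[0,0,-0.8,0],[0,0,-1.2,0],[0,0,0,0.48],[0,0,0,0.48],[0,0,0,0.48],[0,0,0,0.48],[0,0,0,0.48],[0,0,0,0.48],[0,0,0,0.48],[0,0,0,0.48]]'; python3 inch.py '[[0,0,0,0],[0,0,0,0]]'; python3 -c "
from h import *
print(delta(DROP))"
```

```text
t: 22.93
tcp_pos: [573.0, -8.2, 155.9]
eef_rot: [0.343, 0.939, -0.0, 0.0]
ft_force: [0.7, 0.3, 0.5]
opening: 61.9
grasp_force: 0.0
t: 23.6
tcp_pos: [572.8, -6.8, 156.1]
eef_rot: [0.343, 0.939, 0.0, 0.0]
ft_force: [-0.4, 0.1, 2.4]
opening: 37.5
grasp_force: 10.0
t: 24.43
tcp_pos: [572.0, -6.8, 205.2]
eef_rot: [0.74, 0.673, -0.0, -0.0]
ft_force: [0.8, -0.5, 0.7]
opening: 37.5
grasp_force: 10.0
t: 24.6
tcp_pos: [572.2, -6.6, 205.4]
eef_rot: [0.737, 0.676, -0.0, -0.0]
ft_force: [0.2, 0.8, 0.2]
opening: 37.7
grasp_force: 10.0
[-164.6  -62.7   93.5]
```

```bash
python3 inch.py '[[-1.316,-0.5,0,0],[-1.316,-0.5,0,0],[-1.316,-0.5,0,0],[-1.316,-0.5,0,0],[-1.316,-0.5,0,0],[0,0,0,0],[0,0,0,0],[0,0,0,0]]' - 15; python3 -c "
from h import *
print(delta(DROP))"
```

```text
t: 25.27
tcp_pos: [495.9, -164.4, 205.7]
eef_rot: [0.737, 0.676, 0.001, -0.0]
ft_force: [0.6, 0.8, -0.4]
opening: 37.4
grasp_force: 15.0
[-1.  -0.2 93.7]
```

```bash
python3 inch.py '[[0,0,1,0],[0,0,1.2,0],[0,0,1,0],[0,0,0.52,0],[0,0,0,0],[0,0,0,0]]'; python3 inch.py '[[0,0,0,0],[0,0,0,0],[0,0,0,0],[0,0,0,0]]' 46;python3 inch.py '[[0,0,-1.2,0],[0,0,-1.6,0],[0,0,-1.2,0],[0,0,0,0]]' 62; python3 -c "
from h import *
for i in (1,0,4,3):print(i,delta(np.r_[D[i][:2],205]))
im=manip.get_image('top');cv2.imwrite('pics/j.png',cv2.resize(im[200:380,60:520],None,fx=1.7,fy=1.7))"
```

```text
t: 25.77
tcp_pos: [496.3, -163.1, 112.4]
eef_rot: [0.737, 0.676, 0.0, -0.001]
ft_force: [0.7, -0.2, 0.2]
opening: 37.2
grasp_force: 15.0
t: 26.1
tcp_pos: [496.3, -165.2, 113.6]
eef_rot: [0.738, 0.675, 0.001, 0.001]
ft_force: [0.6, 0.3, 0.3]
opening: 45.8
grasp_force: 0.0
t: 26.43
tcp_pos: [499.9, -165.8, 219.4]
eef_rot: [0.738, 0.675, 0.004, 0.006]
ft_force: [0.5, 0.3, 0.2]
opening: 61.7
grasp_force: 0.0
1 [308.   60.4  14.4]
0 [401.2  55.   14.1]
4 [258.3 -66.7  12.8]
3 [355.8 -62.5  12.6]
```

View pics/j.png

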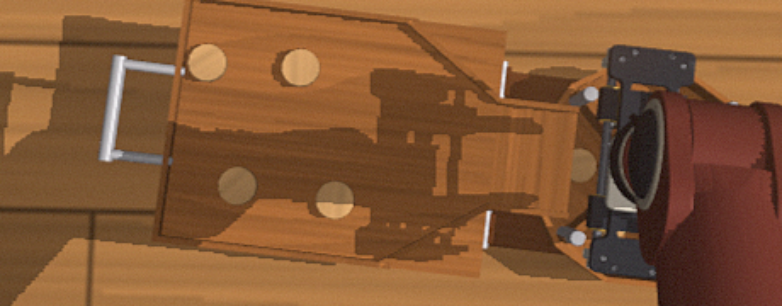

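Disc 2 lies in the second compartment at about crop (580,165), and the other four are unmoved. Repeating with disc 1.

Converted, 38.5 mm is 1.54, 7.5 mm is 0.3.

```bash
python3 inch.py '[[1.54,0.3,0,0],[1.54,0.3,0,0],[1.54,0.3,0,0],[1.54,0.3,0,0],[1.54,0.3,0,0],[1.54,0.3,0,0],[1.54,0.3,0,0],[1.54,0.3,0,0],[0,0,0,0],[0,0,0,0]]';python3 -c "
from h import *
print(delta(D[1]))"
```

```text
t: 27.32
tcp_pos: [581.7, 139.8, 211.4]
eef_rot: [0.736, 0.677, -0.0, -0.001]
ft_force: [0.9, -1.1, 0.1]
opening: 62.0
grasp_force: 0.0
[-3.8  6.5 55.3]
```

Converted, 6 mm is 0.24, 20 mm is 0.8.

```bash
python3 inch.py '[[-0.152,0.24,0.8,0],[0,0,0.8,0],[0,0,0.44,0],[0,0,0.16,0],[0,0,0,0],[0,0,0,0]]'; python3 inch.py '[[0,0,0,0],[0,0,0,0],[0,0,0,0],[0,0,0,0],[0,0,0,0],[0,0,0,0],[0,0,0,0],[0,0,0,0]]' 30 15;python3 inch.py '[[0,0,-0.8,0],[0,0,-1.2,0]]'; python3 inch.py '[[-1.54,-0.3,0,0],[-1.54,-0.3,0,0],[-1.54,-0.3,0,0],[-1.54,-0.3,0,0],[-1.54,-0.3,0,0],[-1.54,-0.3,0,0],[-1.54,-0.3,0,0],[-1.54,-0.3,0,0],[0,0,0,0],[0,0,0,0]]'; python3 -c "
from h import *
print(delta(DROP))"
```

```text
t: 27.82
tcp_pos: [588.6, 131.7, 158.2]
eef_rot: [0.738, 0.675, 0.0, 0.0]
ft_force: [-0.3, 0.4, 1.1]
opening: 61.8
grasp_force: 0.0
t: 28.48
tcp_pos: [588.6, 132.2, 158.2]
eef_rot: [0.738, 0.675, 0.0, 0.0]
ft_force: [-0.7, -0.3, 3.4]
opening: 37.1
grasp_force: 15.0
t: 28.65
tcp_pos: [586.0, 131.0, 204.8]
eef_rot: [0.738, 0.675, -0.004, -0.002]
ft_force: [0.8, 0.7, 0.2]
opening: 37.3
grasp_force: 15.0
t: 29.48
tcp_pos: [499.9, -172.8, 207.1]
eef_rot: [0.74, 0.672, -0.001, -0.0]
ft_force: [0.2, 0.8, -0.5]
opening: 37.4
grasp_force: 15.0
[ 7.1 -4.9 95.1]
```

Careful with the scale: shifts go in units of 25 mm and turns go in units of 0.25 rad. That gives: 30 mm is 1.2, 25 mm is 1.

```bash
python3 inch.py '[[0.28,-0.2,1,0],[0,0,1.2,0],[0,0,1,0],[0,0,0.56,0],[0,0,0,0],[0,0,0,0]]'; python3 inch.py '[[0,0,0,0],[0,0,0,0],[0,0,0,0],[0,0,0,0]]' 46;python3 inch.py '[[0,0,-1.2,0],[0,0,-1.6,0],[0,0,-1.2,0],[0,0,0,0],[0,0,0,0]]' 62; python3 -c "
from h import *
for i in (0,4,3):print(i,delta(np.r_[D[i][:2],205]))"
```

```text
t: 29.98
tcp_pos: [497.1, -160.1, 113.3]
eef_rot: [0.737, 0.676, 0.0, -0.001]
ft_force: [0.1, -0.3, -0.2]
opening: 37.6
grasp_force: 15.0
t: 30.32
tcp_pos: [497.5, -162.1, 114.6]
eef_rot: [0.738, 0.675, 0.001, 0.001]
ft_force: [-1.0, -0.5, 0.1]
opening: 45.7
grasp_force: 0.0
t: 30.73
tcp_pos: [498.1, -162.3, 216.0]
eef_rot: [0.738, 0.675, 0.001, 0.002]
ft_force: [0.0, 0.2, 0.0]
opening: 61.9
grasp_force: 0.0
0 [398.   57.2  10.7]
4 [255.  -64.6  10.3]
3 [352.5 -60.3  10.2]
```

```bash
python3 inch.py '[[1.592,0.228,0,0],[1.592,0.228,0,0],[1.592,0.228,0,0],[1.592,0.228,0,0],[1.592,0.228,0,0],[1.592,0.228,0,0],[1.592,0.228,0,0],[1.592,0.228,0,0],[1.592,0.228,0,0],[1.592,0.228,0,0]]';python3 inch.py '[[0,0,0,0],[0,0,0,0],[0,0,0,0]]'; python3 -c "
from h import *
print(delta(D[0]))"
```

```text
t: 31.57
tcp_pos: [588.4, 230.7, 211.9]
eef_rot: [0.738, 0.675, -0.002, -0.0]
ft_force: [0.3, 0.5, 0.8]
opening: 62.1
grasp_force: 0.0
t: 31.82
tcp_pos: [588.4, 228.3, 212.0]
eef_rot: [0.738, 0.675, -0.002, 0.0]
ft_force: [1.1, 0.5, -1.0]
opening: 61.8
grasp_force: 0.0
[ 1.   2.3 56. ]
```

```bash
python3 inch.py '[[0.04,0.092,0.8,0],[0,0,0.8,0],[0,0,0.44,0],[0,0,0.16,0],[0,0,0,0],[0,0,0,0]]'; python3 inch.py '[[0,0,0,0],[0,0,0,0],[0,0,0,0],[0,0,0,0],[0,0,0,0],[0,0,0,0],[0,0,0,0],[0,0,0,0]]' 30 15;python3 inch.py '[[0,0,-0.8,0],[0,0,-1.2,0],[0,0,0,0]]'; python3 inch.py '[[-1.592,-0.228,0,0],[-1.592,-0.228,0,0],[-1.592,-0.228,0,0],[-1.592,-0.228,0,0],[-1.592,-0.228,0,0],[-1.592,-0.228,0,0],[-1.592,-0.228,0,0],[-1.592,-0.228,0,0],[-1.592,-0.228,0,0],[-1.592,-0.228,0,0]]'; python3 inch.py '[[0,0,0,0],[0,0,0,0],[0,0,0,0]]'; python3 -c "
from h import *
print(delta(DROP))"
```

```text
t: 32.32
tcp_pos: [591.9, 229.5, 159.2]
eef_rot: [0.738, 0.675, 0.0, 0.0]
ft_force: [0.5, -0.6, 0.6]
opening: 62.2
grasp_force: 0.0
t: 32.98
tcp_pos: [591.6, 230.3, 159.2]
eef_rot: [0.738, 0.675, 0.0, 0.0]
ft_force: [-0.6, -0.1, 3.8]
opening: 37.2
grasp_force: 15.0
t: 33.23
tcp_pos: [594.1, 232.0, 213.9]
eef_rot: [0.738, 0.675, 0.005, 0.001]
ft_force: [0.2, 0.8, 0.2]
opening: 37.3
grasp_force: 15.0
t: 34.07
tcp_pos: [498.4, -163.0, 208.5]
eef_rot: [0.738, 0.675, 0.0, -0.0]
ft_force: [0.6, -0.3, -0.7]
opening: 37.5
grasp_force: 15.0
t: 34.32
tcp_pos: [499.3, -160.5, 208.5]
eef_rot: [0.738, 0.675, 0.0, -0.0]
ft_force: [-0.1, 0.8, -0.5]
opening: 37.1
grasp_force: 15.0
[-5.2 -3.3 96.5]
```

```bash
python3 inch.py '[[-0.2,-0.12,1,0],[0,0,1.2,0],[0,0,1,0],[0,0,0.6,0],[0,0,0,0],[0,0,0,0]]'; python3 inch.py '[[0,0,0,0],[0,0,0,0],[0,0,0,0],[0,0,0,0]]' 46;python3 inch.py '[[0,0,-1.2,0],[0,0,-1.6,0],[0,0,-1.2,0],[0,0,0,0],[0,0,0,0]]' 62; python3 -c "
from h import *
for i in (4,3):print(i,delta(np.r_[D[i][:2],205]))
im=manip.get_image('top');cv2.imwrite('pics/k.png',cv2.resize(im[200:380,60:520],None,fx=1.7,fy=1.7))"
```

```text
t: 34.82
tcp_pos: [496.3, -163.6, 113.4]
eef_rot: [0.737, 0.676, 0.0, -0.001]
ft_force: [-0.4, 0.6, -0.6]
opening: 37.0
grasp_force: 15.0
t: 35.15
tcp_pos: [496.5, -166.0, 114.7]
eef_rot: [0.738, 0.675, 0.001, 0.001]
ft_force: [-0.2, -0.4, 0.6]
opening: 45.8
grasp_force: 0.0
t: 35.57
tcp_pos: [497.1, -166.3, 216.0]
eef_rot: [0.738, 0.675, 0.001, 0.002]
ft_force: [-0.3, -0.3, -0.8]
opening: 61.7
grasp_force: 0.0
4 [259.1 -63.9  10.3]
3 [356.5 -59.6  10.2]
```

View pics/k.png

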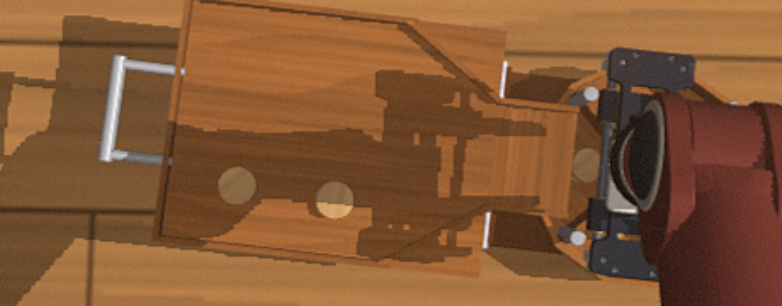

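Two discs are left on the board, unmoved, at crop (237,185) and (335,200). Disc 4 next, with a slightly shifted drop so they don't tower.

Converted, 37 mm is 1.48, -9.1 mm is -0.364.

```bash
python3 inch.py '[[1.48,-0.364,0,0],[1.48,-0.364,0,0],[1.48,-0.364,0,0],[1.48,-0.364,0,0],[1.48,-0.364,0,0],[1.48,-0.364,0,0],[1.48,-0.364,0,0],[0,0,0,0],[0,0,0,0],[0,0,0,0]]';python3 -c "
from h import *
print(delta(D[4]))"
```

```text
t: 36.45
tcp_pos: [454.7, 96.7, 212.5]
eef_rot: [0.738, 0.675, -0.001, -0.0]
ft_force: [-0.1, -0.5, 0.3]
opening: 61.9
grasp_force: 0.0
[ 1.   2.  56.5]
```

```bash
python3 inch.py '[[0.04,0.08,0.8,0],[0,0,0.8,0],[0,0,0.44,0],[0,0,0.16,0],[0,0,0,0],[0,0,0,0]]'; python3 inch.py '[[0,0,0,0],[0,0,0,0],[0,0,0,0],[0,0,0,0],[0,0,0,0],[0,0,0,0],[0,0,0,0],[0,0,0,0]]' 30 15;python3 inch.py '[[0,0,-0.8,0],[0,0,-1.2,0],[0,0,0,0]]'; python3 inch.py '[[-1.44,0.38,0,0],[-1.44,0.38,0,0],[-1.44,0.38,0,0],[-1.44,0.38,0,0],[-1.44,0.38,0,0],[-1.44,0.38,0,0],[-1.44,0.38,0,0],[0,0,0,0],[0,0,0,0],[0,0,0,0]]'; python3 -c "
from h import *
print(delta(DROP))"
```

```text
t: 36.95
tcp_pos: [457.9, 97.4, 158.7]
eef_rot: [0.739, 0.674, -0.0, 0.0]
ft_force: [-0.1, -0.5, 0.3]
opening: 62.1
grasp_force: 0.0
t: 37.62
tcp_pos: [457.7, 98.6, 159.1]
eef_rot: [0.738, 0.675, 0.0, 0.0]
ft_force: [-0.1, -1.5, 3.9]
opening: 37.2
grasp_force: 15.0
t: 37.87
tcp_pos: [460.2, 99.9, 212.6]
eef_rot: [0.738, 0.675, 0.004, 0.002]
ft_force: [0.4, 0.3, 0.2]
opening: 37.1
grasp_force: 15.0
t: 38.7
tcp_pos: [501.0, -157.3, 208.0]
eef_rot: [0.738, 0.675, 0.0, -0.001]
ft_force: [-0.2, 0.0, -0.6]
opening: 37.2
grasp_force: 15.0
[-8.5 -4.5 96. ]
```

```bash
python3 inch.py '[[0,0.04,1,0],[0,0,1.2,0],[0,0,1,0],[0,0,0.56,0],[0,0,0,0],[0,0,0,0]]'; python3 inch.py '[[0,0,0,0],[0,0,0,0],[0,0,0,0],[0,0,0,0]]' 46;python3 inch.py '[[0,0,-1.2,0],[0,0,-1.6,0],[0,0,-1.2,0],[0,0,0,0],[0,0,0,0]]' 62; python3 -c "
from h import *
for i in (3,):print(i,delta(np.r_[D[i][:2],205]))"
```

```text
t: 39.2
tcp_pos: [502.2, -156.3, 114.5]
eef_rot: [0.737, 0.676, 0.0, -0.001]
ft_force: [0.2, -0.3, -0.5]
opening: 37.3
grasp_force: 15.0
t: 39.53
tcp_pos: [503.0, -158.5, 115.7]
eef_rot: [0.738, 0.675, 0.001, 0.001]
ft_force: [-0.5, -0.4, -0.1]
opening: 45.8
grasp_force: 0.0
t: 39.95
tcp_pos: [503.5, -158.8, 216.9]
eef_rot: [0.738, 0.675, 0.001, 0.002]
ft_force: [-0.5, 0.2, -0.0]
opening: 61.8
grasp_force: 0.0
3 [348.5 -65.4  11.2]
```

```bash
python3 inch.py '[[1.548,-0.292,0,0],[1.548,-0.292,0,0],[1.548,-0.292,0,0],[1.548,-0.292,0,0],[1.548,-0.292,0,0],[1.548,-0.292,0,0],[1.548,-0.292,0,0],[1.548,-0.292,0,0],[1.548,-0.292,0,0]]';python3 inch.py '[[0,0,0,0],[0,0,0,0],[0,0,0,0]]';python3 -c "
from h import *
print(delta(D[3]))"
```

```text
t: 40.7
tcp_pos: [466.5, 195.4, 213.4]
eef_rot: [0.738, 0.675, -0.001, -0.0]
ft_force: [0.0, -0.5, -0.1]
opening: 62.2
grasp_force: 0.0
t: 40.95
tcp_pos: [467.2, 193.3, 213.5]
eef_rot: [0.738, 0.675, -0.002, -0.0]
ft_force: [0.6, -0.6, 0.8]
opening: 62.2
grasp_force: 0.0
[ 1.2  2.4 57.5]
```

Converted, 20 mm is 0.8, 11 mm is 0.44.

```bash
python3 inch.py '[[0.04,0.08,0.8,0],[0,0,0.8,0],[0,0,0.44,0],[0,0,0.2,0],[0,0,0,0],[0,0,0,0]]'; python3 inch.py '[[0,0,0,0],[0,0,0,0],[0,0,0,0],[0,0,0,0],[0,0,0,0],[0,0,0,0],[0,0,0,0],[0,0,0,0]]' 30 15;python3 inch.py '[[0,0,-0.8,0],[0,0,-1.2,0],[0,0,0,0]]'; python3 inch.py '[[-1.52,0.24,0,0],[-1.52,0.24,0,0],[-1.52,0.24,0,0],[-1.52,0.24,0,0],[-1.52,0.24,0,0],[-1.52,0.24,0,0],[-1.52,0.24,0,0],[-1.52,0.24,0,0],[-1.52,0.24,0,0]]'; python3 inch.py '[[0,0,0,0],[0,0,0,0],[0,0,0,0]]';python3 -c "
from h import *
print(delta(DROP))"
```

```text
t: 41.45
tcp_pos: [470.4, 193.9, 158.7]
eef_rot: [0.739, 0.674, -0.0, 0.0]
ft_force: [-0.7, 0.1, -0.7]
opening: 61.8
grasp_force: 0.0
t: 42.12
tcp_pos: [470.2, 195.2, 159.1]
eef_rot: [0.738, 0.675, 0.0, 0.0]
ft_force: [0.1, -1.2, 3.5]
opening: 37.3
grasp_force: 15.0
t: 42.37
tcp_pos: [472.4, 197.1, 212.9]
eef_rot: [0.738, 0.675, 0.004, 0.001]
ft_force: [0.1, 0.4, -0.0]
opening: 37.4
grasp_force: 15.0
t: 43.12
tcp_pos: [492.9, -152.1, 208.2]
eef_rot: [0.738, 0.675, -0.0, -0.0]
ft_force: [-0.2, 1.0, -0.2]
opening: 36.9
grasp_force: 15.0
t: 43.37
tcp_pos: [493.0, -149.6, 208.1]
eef_rot: [0.738, 0.675, 0.0, -0.001]
ft_force: [0.3, 1.0, -1.2]
opening: 37.0
grasp_force: 15.0
[-15.5   4.   96.1]
```

```bash
python3 inch.py '[[-0.28,-0.08,1,0],[0,0,1.2,0],[0,0,1,0],[0,0,0.56,0],[0,0,0,0],[0,0,0,0]]'; python3 inch.py '[[0,0,0,0],[0,0,0,0],[0,0,0,0],[0,0,0,0]]' 46;python3 inch.py '[[0,0,-1.2,0],[0,0,-1.6,0],[0,0,-1.6,0],[-1.2,0,0,0],[-1.52,0,0,0],[-1.52,0,0,0],[-1.52,0,0,0],[-1.52,0,0,0],[-1.52,0,0,0],[-1.2,0,0,0]]' 62; python3 inch.py '[[0,0,0,0],[0,0,0,0],[0,0,0,0]]'; python3 -c "
from h import *
cv2.imwrite('pics/l.png',np.hstack([cv2.convertScaleAbs(cv2.resize(manip.get_image('side')[300:480,240:420],None,fx=2.2,fy=2.2),alpha=1.8),cv2.convertScaleAbs(cv2.resize(manip.get_image('top')[220:400,350:530],None,fx=2.2,fy=2.2),alpha=1.8)]))"
```

```text
t: 43.87
tcp_pos: [490.7, -155.0, 114.4]
eef_rot: [0.737, 0.676, 0.0, -0.001]
ft_force: [0.4, -0.4, 0.3]
opening: 37.4
grasp_force: 15.0
t: 44.2
tcp_pos: [491.3, -157.2, 115.6]
eef_rot: [0.738, 0.675, 0.001, 0.001]
ft_force: [0.6, 1.1, 0.6]
opening: 46.0
grasp_force: 0.0
t: 45.03
tcp_pos: [467.1, -410.0, 225.1]
eef_rot: [0.739, 0.674, -0.001, 0.001]
ft_force: [0.4, 0.5, 0.1]
opening: 62.0
grasp_force: 0.0
t: 45.28
tcp_pos: [468.9, -404.9, 224.8]
eef_rot: [0.738, 0.675, 0.001, -0.0]
ft_force: [0.8, 0.4, -0.7]
opening: 62.2
grasp_force: 0.0
```

View pics/l.png

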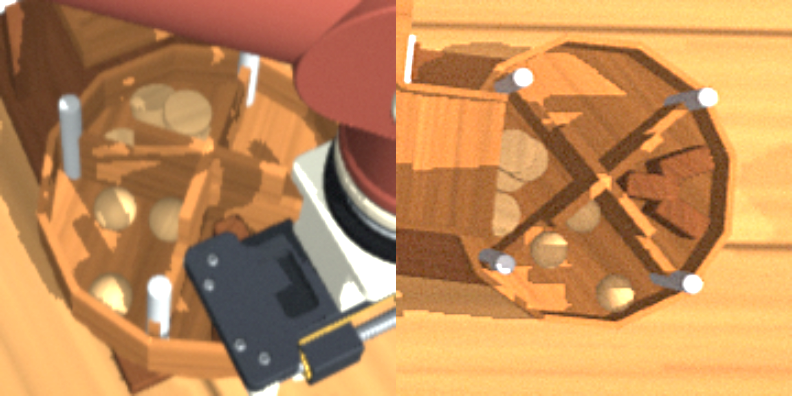

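```bash
python3 - <<'E'
from h import *
pt=lambda n:manip.camera_info(n)["mtx"]@manip.camera_info(n)["view"][:3]
q=cv2.triangulatePoints(pt("top"),pt("side"),np.array([[407.3],[290.5]]),np.array([[325.],[351.]]))
print((q[:3]/q[3]).ravel())
E
```

```text
[ 508.98247843 -170.33150207   82.44938957]
```

The topmost disc's upper face is at z≈82, so its underside is about 35 mm above the drum floor, under the 60 mm limit. The drum is in its notch, the board is down and the arm is clear, so I'm handing in.

```bash
python3 -c "
from cell import manip
print(manip.sign_off())"
```

```text
the job is handed in; nothing more can be done
None
```

I handed the job in at about 45 s of the 210 s, with no verdict shown: all three balls are in the first compartment, all five discs are in the second (carried over with the gripper, not tipped), the drum is two steps on, the board is down, and I did not touch the mallet, gouge or jar.

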